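Point out the uncovered crucible and its lid before firing

ROBOT

A 6-joint arm with a two-finger parallel gripper is mounted at the origin on the work surface. World frame = base frame: x ahead of the robot, y to its left, z up, the work surface at z = 0. Lengths are in m, angles in rad, forces in N, time in s.
With the tool pointing down it reaches from about 0.25 to 0.775 m from the base axis. Payload 4 kg.
Tool frame: the origin (TCP) lies between the finger pads; the fingertips stand 14 mm ahead of it and the grasp point (between the pads) lies 5 mm behind it (robot.nose_length is the distance from the TCP to the fingertips, in m); z points along the fingers, y is the direction in which the jaws open and shut (so a half turn about z gives the same grasp; the last joint's range is limited). The gripper opens to 94 mm and grips with 3 to 60 N. Pads are 16 mm wide; open, the fingers measure 119 mm over their backs; the gripper's body (75 mm by 177 mm) begins 78 mm behind the grasp point.
Start: joints at [-0.103, 0.087, 1.371, -0, 1.684, -0.103], TCP at [0.55, -0, 0.186] pointing down, gripper open.
Joint ranges: [-3.1, 3.1], [-0.76, 2.03], [0.27, 2.55], [-1.08, 4.22], [0.17, 2.65], [-2.57, 2.57]. Speed limits (rad/s): [2.79, 2.79, 3.14, 3.14, 3.14, 3.14].

INTERFACE

Orientations are given as [roll, pitch, yaw] about the fixed x, y, z axes, in that order (R = Rz(yaw) Ry(pitch) Rx(roll)).
In Python, from bench import robot, eyes, finder gives the robot as it stands.
- The arm moves only by the tool play_rows, never from a script. Its argument "rows" is a list of rows, each an object with "linear": the shift along the tool's x, y, z in cm, a list of three; "spin": the turn about the tool's z in degrees. A call has 1 to 12 rows; each row shifts and turns the commanded pose from where the row before left it, along the tool's axes as they then stand; what a row does not reach is not made up. A row lasts 1/12 s, in which the tool goes at most 41.7 mm and 7.16 degrees, less where a joint would pass 70% of its speed; a pose out of reach is approached as far as the arm can. A call with a gripper value outside its range is refused whole. "claw" is the finger opening in cm, from 0 to 9.4, set as the call begins (left out, the last holds). The fingers move at their own pace and stop on an object; the grip force is fixed at half the most. Time passes only in rows, so rows that do not move let the fingers close. It gives the time, the measured TCP pose, the force and the opening at its end, in the units of the state.
- robot.get_obs(): the state, without advancing time (a new reading comes with each control period).
- eyes.snapshot(name): name is "scene" or "side" or "wrist"; returns a dict with "frame" (420x560x3 uint8, red, green, blue), "fx", "fy", "cx", "cy" (pixels), "rvec" (rotation vector, rad) and "tvec" (3), from world to camera coordinates, as OpenCV has them; the wrist camera has in their place "mount" (4x4, takes a point from camera to tool coordinates, whose origin is the TCP and whose axes are the flange's). Camera axes: x right, y down, z forward; pixel columns grow to the right and rows downward; lengths in m; the calibration is good to about 2 mm. The wrist camera is an equidistant fisheye: a pixel r from the principal point sees the ray r / f radians off the axis. A picture is of the moment at which its call begins: read the wrist's pose just before it. There is no depth.
- robot.close_job(): hands the job in, once; it reports no verdict.
Trained networks look in a picture, given as the dict that the camera call returned (one of the last four; its "shot" number tells which), for a name from the list of things; names that differ only in an ending like _2 or _b are one class to them, and where a whole thing is asked for, a point or a joint stands for the part that bears it (a point fixed in the world has none). Each returns a list of dicts, best first, with "conf" (0 to 1); they miss things now and then, are a little off and sometimes report something else, mostly with a low value. They report only what shows in the picture. A call takes as long as a camera call. They do not tell look-alikes from the thing itself.
- finder.silhouettes(picture, name): "pixels" (420x560 bool, what is visible of it) and "box" ([centre column, centre row, width, height] in pixels, round what is visible of it).
The state is a dict: "time": time; "joint_positions": joint angles; "qvel": joint speeds; "joint_torque": joint torques, N m; "tool_pos": TCP position; "ee_rot": TCP orientation; "wrist_force": force on the tool from outside, world axes, zero at the start; "wrist_torque": the same for the moment, N m; "width": finger opening in m.
Only numpy, scipy, OpenCV 4.12 (cv2) and the standard library are available. Lean on these libraries where they do the work, as an engineer would, in place of code of your own. Each camera call takes 0.05 s, during which the arm holds its last target. There are 200 camera calls.

TASK

One of the five crucibles on the slab has no lid: show your colleague which, by pointing down at its open mouth with the fingertips about three centimetres above it and holding still there for two seconds. Then point in the same way, also for two seconds, at the white lid lying on the bench that belongs on it, and finally press the green button on the yellow call box all the way down with the fingertips, let it come up again and draw clear of it. Apart from the call box touch nothing that stands or lies on the bench, leave its red button unpressed, and do not point at the other crucibles or at the dark steel lid.

Things in the scene. Friction and masses are not known exactly. Their poses are not given: they have to be found in the camera images.
- crucible_open: the crucible without lid: red-brown fireclay cup, 60 mm across at the mouth, 42 mm at the foot, 75 mm high, wall 5 mm, dark inside. Stands upright on the slab among the other four, 90 mm or more between centres. Origin at the centre of its underside; the rim is 75 mm above it, z up. Loose
- lidded_1: one of four crucibles that have their lid on: same fireclay cup (60 mm across, 75 mm high) under a white lid 64 mm across with a knob; 95 mm high in all, knob top 95 mm above the origin. Stands upright on the slab. Origin at the centre of its underside, z up. Loose. Not to be touched or pointed at
- lidded_2: one of four crucibles that have their lid on: same fireclay cup (60 mm across, 75 mm high) under a white lid 64 mm across with a knob; 95 mm high in all, knob top 95 mm above the origin. Stands upright on the slab. Origin at the centre of its underside, z up. Loose. Not to be touched or pointed at
- lidded_3: one of four crucibles that have their lid on: same fireclay cup (60 mm across, 75 mm high) under a white lid 64 mm across with a knob; 95 mm high in all, knob top 95 mm above the origin. Stands upright on the slab. Origin at the centre of its underside, z up. Loose. Not to be touched or pointed at
- lidded_4: one of four crucibles that have their lid on: same fireclay cup (60 mm across, 75 mm high) under a white lid 64 mm across with a knob; 95 mm high in all, knob top 95 mm above the origin. Stands upright on the slab. Origin at the centre of its underside, z up. Loose. Not to be touched or pointed at
- spare_lid: the missing lid: white ceramic disc 64 mm across with a knob in the middle, lying knob up on the bench; knob top 20 mm above the bench. Origin at the centre of its underside. Loose, light
- steel_lid: a lid of the same shape and size (64 mm across, 20 mm high) in dark grey steel, lying on the bench; it belongs to another pot. Origin at the centre of its underside. Loose
- slab: cream refractory slab, 220 x 320 x 20 mm, fixed, on which the five crucibles stand. Origin at the centre of its underside, on the bench
- call_box: yellow call box fixed to the bench, 90 (x) x 170 (y) x 55 mm high, with two push buttons on top: green at its +y end, red at its -y end, 84 mm between centres. Origin at the centre of its underside
- green_top (a point): centre of the top face of the green button, 32 mm across, facing up; it is pressed straight down. It moves with the button
- green (a joint): travel of the green button: 0 released, 0.006 m fully down; a spring returns it, about 5 N hold it down
- red_top (a point): centre of the top face of the red button, of the same size as the green one
- red (a joint): travel of the red button, as for the green one; it must stay up
- tongs: steel crucible tongs lying flat, 290 mm long, 60 mm wide, 15 mm high; origin under the middle, on the bench. Loose bystander
- jar: amber jar with a black cap, 64 mm across, 90 mm high, upright; origin at the centre of its underside. Loose bystander
- brush: hand brush lying along its own x, up to 30 mm high; origin on its underside. Loose bystander
Things that resemble listed ones, but are neither listed nor needed, are in the scene too. Of the things like the call_box, leave any that is pink; of the rest the smaller one is meant. Of the things that look like the steel_lid, take the one that is farthest from the robot's base at the start.

How it is judged:
On the way, in this order (a step that is already met when the one before it is completed fails the run):
1. the fingertips point at the open mouth from just above, for 1.5 s (horizontal distance between the grasp point and crucible_open below 0.02 m and z of the grasp point in the frame of crucible_open between 0.093 and 0.165 m), for 1.5 s.
2. the fingertips point at the white lid on the bench from just above, for 1.5 s (horizontal distance between the grasp point and spare_lid below 0.02 m and z of the grasp point in the frame of spare_lid between 0.038 and 0.11 m), for 1.5 s.
3. the green button is pressed down with the fingers (value of joint green above 0.0045 m and contact force between the fingers and call_box above 1 N), for 0.05 s.
At the end, for the whole second after the job is handed in: Both pointings (grasp point within 20 mm of the thing's axis, 18 to 90 mm above its top) and the press are done; both buttons are up within 1.5 mm; crucibles, lids, tongs, jar and brush have moved less than 5 mm and what stood upright is within 0.1 rad (value of joint each of green, red below 0.0015 m and distance of each of crucible_open, lidded_1, lidded_2, lidded_3, lidded_4, spare_lid, steel_lid, tongs, jar, brush from where it was at the start of the episode below 0.005 m and angle between each of crucible_open, lidded_1, lidded_2, lidded_3, lidded_4, spare_lid, steel_lid, jar's own z axis and vertical below 0.1 rad); the robot touches nothing.
It fails at once if the robot touches a crucible, a lid, the tongs, the jar or the brush (contact force between any of the fingers, the arm and crucible_open above 0.5 N or contact force between any of the fingers, the arm and lidded_1 above 0.5 N or contact force between any of the fingers, the arm and lidded_2 above 0.5 N or contact force between any of the fingers, the arm and lidded_3 above 0.5 N or contact force between any of the fingers, the arm and lidded_4 above 0.5 N or contact force between any of the fingers, the arm and spare_lid above 0.5 N or contact force between any of the fingers, the arm and steel_lid above 0.5 N or contact force between any of the fingers, the arm and tongs above 0.5 N or contact force between any of the fingers, the arm and jar above 0.5 N or contact force between any of the fingers, the arm and brush above 0.5 N).
It fails at once if the robot touches the slab (contact force between any of the fingers, the arm and slab above 0.5 N).
It fails at once if the red button is pressed (value of joint red above 0.003 m).
It fails at once if the fingertips point closely at a crucible that has its lid, or at the steel lid ((horizontal distance between the grasp point and lidded_1 below 0.018 m and z of the grasp point in the frame of lidded_1 between 0.095 and 0.155 m) or (horizontal distance between the grasp point and lidded_2 below 0.018 m and z of the grasp point in the frame of lidded_2 between 0.095 and 0.155 m) or (horizontal distance between the grasp point and lidded_3 below 0.018 m and z of the grasp point in the frame of lidded_3 between 0.095 and 0.155 m) or (horizontal distance between the grasp point and lidded_4 below 0.018 m and z of the grasp point in the frame of lidded_4 between 0.095 and 0.155 m) or (horizontal distance between the grasp point and steel_lid below 0.018 m and z of the grasp point in the frame of steel_lid between 0.02 and 0.08 m)).
It also fails if it takes over 59 s, if anything falls off the work surface, if the arm or the gripper's body presses on something with over 40 N, if the wrist force passes 120 N, or if a joint passes its speed limit or range.

## Working session

There is one attempt and no reset: what is moved stays moved. The work goes in short steps, Python scripts to look and compute and a tool call to move; the robot and the scene stay as the last step left them, time stands still between calls to the robot, and variables do not carry over. Pictures are saved under pics/ and viewed, about 8 in all and at most 12, crops included, and the job is handed in when it is done.

Besides the shell and the picture viewer there is one more tool, called after "Call:" as name(argument=value, ...), one argument or row to a line, values as JSON. play_rows: Moves the arm, as the interface text tells. Its arguments: {"type":"object","properties":{"rows":{"type":"array"},"claw":{"type":"number"}},"required":["rows"]}

```bash
mkdir -p pics; cat > h.py <<'E'
import numpy as np, cv2
from bench import robot, eyes, finder
def ray(p,u,v):
    R=cv2.Rodrigues(np.array(p["rvec"],float))[0]; t=np.array(p["tvec"],float).ravel()
    d=R.T@np.array([(u-p["cx"])/p["fx"],(v-p["cy"])/p["fy"],1]); return -R.T@t,d
def at(p,u,v,z):
    o,d=ray(p,u,v); return o+d*(z-o[2])/d[2]
def proj(p,X):
    K=np.array([[p["fx"],0,p["cx"]],[0,p["fy"],p["cy"]],[0,0,1.]])
    return cv2.projectPoints(np.array([X],float),np.array(p["rvec"],float),np.array(p["tvec"],float),K,None)[0].ravel()
E
python3 - <<'E'
from h import *
for n in ["scene","side"]:
    p=eyes.snapshot(n); cv2.imwrite(f"pics/{n}0.png",cv2.resize(p["frame"][:,:,::-1],(800,600)))
    print(n,"cam",ray(p,0,0)[0].round(2))
    for k,z in [("crucible_open",.095),("lidded_1",.095),("spare_lid",.01),("steel_lid",.01),("call_box",.055),("green_top",.06),("tongs",.01),("jar",.045),("brush",.015)]:
        for d in finder.silhouettes(p,k):
            b=d["box"]; print(k,round(d["conf"],2),np.round(b,0),at(p,b[0],b[1],z).round(3))
print(robot.get_obs())
E
```

```text
scene cam [ 1.43 -0.19  1.37]
crucible_open 0.67 [282. 249.  20.  24.] [ 0.652 -0.106  0.095]
lidded_1 0.92 [330. 222.  22.  25.] [0.572 0.054 0.095]
lidded_1 0.86 [316. 249.  20.  27.] [ 0.664 -0.006  0.095]
lidded_1 0.62 [297. 222.  21.  26.] [ 0.562 -0.048  0.095]
lidded_1 0.6 [347. 249.  19.  26.] [0.675 0.086 0.095]
spare_lid 0.61 [209. 203.   7.  10.] [ 0.389 -0.327  0.01 ]
spare_lid 0.54 [388. 194.  18.  17.] [0.426 0.288 0.01 ]
steel_lid 0.61 [420. 184.  22.   9.] [0.396 0.407 0.01 ]
steel_lid 0.54 [414. 231.  21.  13.] [0.585 0.336 0.01 ]
call_box 0.82 [136. 198.  58.  33.] [ 0.373 -0.562  0.055]
call_box 0.78 [222. 209.  51.  35.] [ 0.451 -0.281  0.055]
call_box 0.69 [202. 159.  68.  39.] [ 0.226 -0.341  0.055]
green_top 0.56 [148. 190.  10.  15.] [ 0.348 -0.523  0.06 ]
tongs 0.77 [409. 292.  30.  82.] [0.798 0.26  0.01 ]
jar 0.75 [387. 196.  19.  19.] [0.458 0.269 0.045]
jar 0.69 [254. 300.  26.  34.] [ 0.785 -0.206  0.045]
jar 0.33 [233. 198.  14.   5.] [ 0.406 -0.243  0.045]
brush 0.74 [187. 283.  48.  55.] [ 0.69  -0.403  0.015]
side cam [0.03 0.85 0.89]
crucible_open 0
[... 1042 characters left out ...]
, 'joint_positions': array([-1.03084131e-01,  8.71677469e-02,  1.37067387e+00,  5.81112270e-06,
        1.68362576e+00, -1.03109847e-01]), 'qvel': array([ 5.30702538e-04,  1.84543132e-03, -7.15017621e-04,  1.00408212e-04,
       -2.64710009e-03,  7.66786600e-05]), 'joint_torque': array([ 8.13073857e-04, -3.40051603e+01, -3.02605104e+01,  7.19801662e-02,
        2.35742249e-02, -1.04090014e-05]), 'tool_pos': array([5.50020622e-01, 4.12166002e-06, 1.86436796e-01]), 'ee_rot': array([3.14146745e+00, 7.15089605e-06, 1.57082270e+00]), 'wrist_force': array([-0.01452711, -0.06980877,  0.0371401 ]), 'wrist_torque': array([1.81875965e-02, 4.46687096e-05, 4.15269709e-02]), 'width': 0.09379398701701717}
```

View pics/scene0.png

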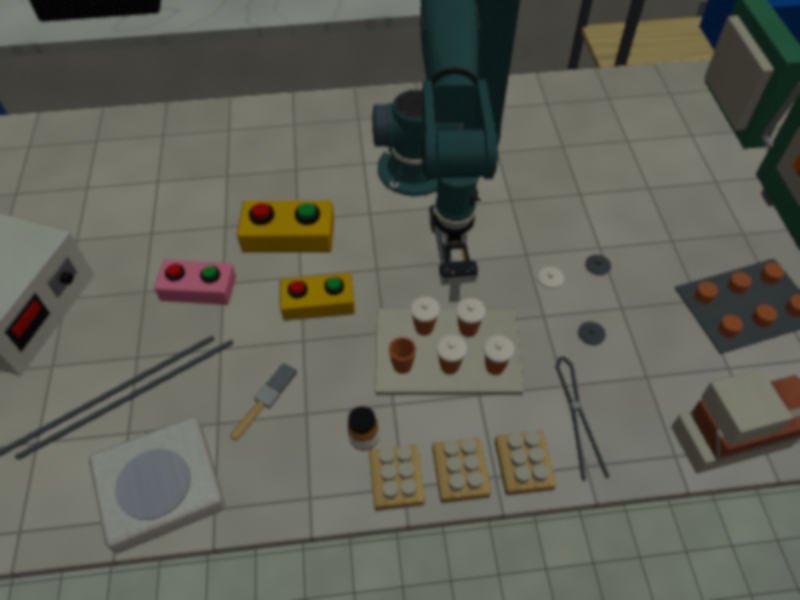

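View pics/side0.png

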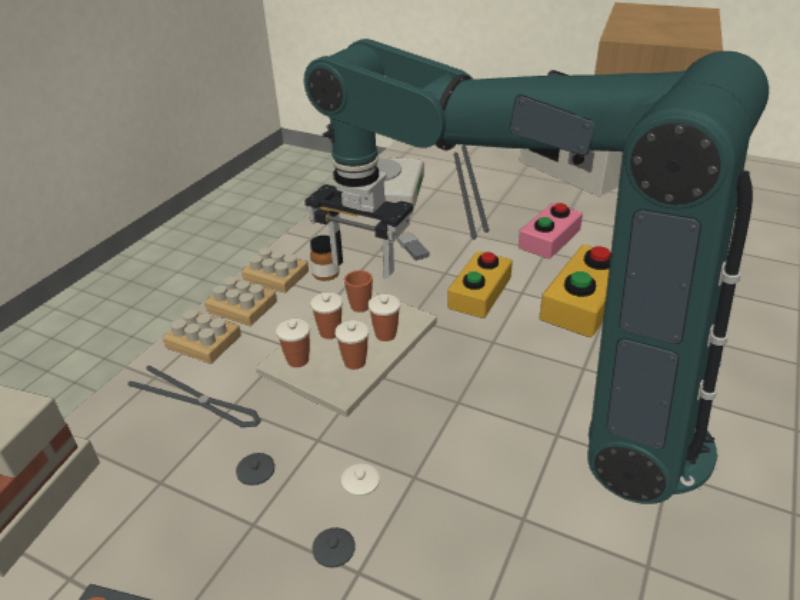

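The scene view shows the open cup at (402,353), the white lid at (551,277) and the small yellow box with its green button at (334,285). The side view has the same things at (359,290), (360,480) and (474,281). Next I'll refine these by combining both views.

```bash
cat > m.py <<'E'
from h import *
P={n:eyes.snapshot(n) for n in ["scene","side"]}
def tri(a,b):
    A=[];B=[]
    for n,(u,v) in [("scene",a),("side",b)]:
        o,d=ray(P[n],u,v); d/=np.linalg.norm(d); M=np.eye(3)-np.outer(d,d); A.append(M);B.append(M@o)
    X=np.linalg.lstsq(np.vstack(A),np.hstack(B),rcond=None)[0]; return X.round(4)
def blob(n,c,r,f):
    h=cv2.cvtColor(P[n]["frame"],cv2.COLOR_RGB2HSV).astype(int); m=f(h[...,0],h[...,1],h[...,2])
    yy,xx=np.mgrid[:420,:560]; m&=(abs(xx-c[0])<r)&(abs(yy-c[1])<r)
    y,x=np.nonzero(m); return (x.mean(),y.mean()),(len(x),x.min(),x.max(),y.min(),y.max())
g=lambda h,s,v:(h>45)&(h<85)&(s>110)
for name,a,b,f in [("green",(234,200),(332,196),g)]:
    pa,ia=blob("scene",a,12,f);pb,ib=blob("side",b,12,f); print(name,pa,ia,pb,ib,tri(pa,pb))
    for n,q in (("scene",pa),("side",pb)): print(at(P[n],*q,.065).round(4))
r=lambda h,s,v:((h>85)&(h<160)|(s<12))  # unused
for n,c in (("scene",(386,194)),("side",(252,336))):
    f=P[n]["frame"].astype(int); s=f[c[1]-18:c[1]+19,c[0]-22:c[0]+23].min(2)
    m=s>(np.median(s)+s.max())/2; y,x=np.nonzero(m); q=(x.mean()+c[0]-22,y.mean()+c[1]-18)
    print("lid",n,q,(len(x),np.ptp(x),np.ptp(y)),at(P[n],*q,.009).round(4))
T=[]
for n,c,w in (("scene",(282,249),30),("side",(251,203),30)):
    c4=P[n]["frame"][c[1]-w:c[1]+w,c[0]-w:c[0]+w,::-1]; T.append(cv2.resize(c4,(400,400),interpolation=cv2.INTER_CUBIC))
for n,c,w in (("scene",(386,194),30),("side",(252,336),30)):
    c4=P[n]["frame"][c[1]-w:c[1]+w,c[0]-w:c[0]+w,::-1]; T.append(cv2.resize(c4,(400,400),interpolation=cv2.INTER_CUBIC))
cv2.imwrite("pics/crops.png",cv2.resize(np.vstack([np.hstack(T[:2]),np.hstack(T[2:])]),(600,600)))
E
python3 m.py
```

```text
green (np.float64(233.34567901234567), np.float64(199.0493827160494)) (81, np.int64(228), np.int64(238), np.int64(195), np.int64(204)) (np.float64(331.5), np.float64(193.77142857142857)) (70, np.int64(327), np.int64(336), np.int64(190), np.int64(197)) [ 0.4249 -0.2422  0.0691]
[ 0.4245 -0.2407  0.065 ]
[ 0.4258 -0.2512  0.065 ]
lid scene (np.float64(386.00632911392404), np.float64(193.21518987341773)) (158, np.int64(16), np.int64(12)) [0.4205 0.2815 0.009 ]
lid side (np.float64(251.41432225063937), np.float64(335.3631713554987)) (391, np.int64(25), np.int64(20)) [0.4127 0.2829 0.009 ]
```

View pics/crops.png

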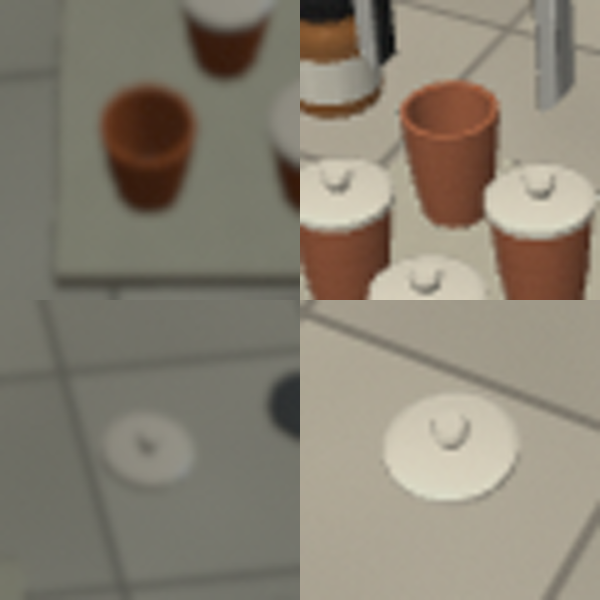

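The crops put the mouth ellipse centre at scene (281.6,243.6) and side (251,194.8). The lid is at scene (385.6,194) and side (252,335.4).

```bash
sed -i '/^g=lambda/,$d' m.py; python3 - <<'E'
from m import *
a,b=(281.6,243.6),(251,194.8)
print("mouth",tri(a,b),at(P["scene"],*a,.095),at(P["side"],*b,.095))
a,b=(385.6,194),(252,335.4)
print("lid",tri(a,b),at(P["scene"],*a,.009),at(P["side"],*b,.009))
for X in ([.655,-.1,.02],): print(proj(P["scene"],X),proj(P["side"],X))
E
```

```text
mouth [ 0.6296 -0.1071  0.0925] [ 0.63350876 -0.10549501  0.095     ] [ 0.62673737 -0.10707129  0.095     ]
lid [0.4161 0.2801 0.0016] [0.42369406 0.27934948 0.009     ] [0.41140048 0.28243318 0.009     ]
[284.32006692 262.06598749] [243.41948896 213.67600577]
```

Call:
play_rows(
  rows=[
    {"linear": [-0.9, 0.67, 0], "spin": 0},
    {"linear": [-0.9, 0.67, 0], "spin": 0},
    {"linear": [-0.9, 0.67, 0], "spin": 0},
    {"linear": [-0.9, 0.67, 0], "spin": 0},
    {"linear": [-0.9, 0.67, 0], "spin": 0},
    {"linear": [-0.9, 0.67, 0], "spin": 0},
    {"linear": [-0.9, 0.67, 0], "spin": 0},
    {"linear": [-0.9, 0.67, 0], "spin": 0},
    {"linear": [-0.9, 0.67, 0], "spin": 0},
    {"linear": [-0.9, 0.67, 0], "spin": 0},
    {"linear": [-0.9, 0.67, 0], "spin": 0},
    {"linear": [-0.8, 0.6, 0], "spin": 0},
  ],
  claw=0,
)

```text
time: 2.2
tool_pos: [0.6304, -0.108, 0.1863]
ee_rot: [3.142, 0.0, 1.571]
wrist_force: [-0.1, 0.9, -0.9]
width: 0.018
```

```bash
cat > w.py <<'E'
from h import *
from scipy.spatial.transform import Rotation as Ro
import sys
o=robot.get_obs(); p=eyes.snapshot("wrist")
R=Ro.from_euler("xyz",o["ee_rot"]).as_matrix(); T=np.array(o["tool_pos"]); M=np.array(p["mount"])
def wat(u,v,z):
    a=np.array([(u-p["cx"])/p["fx"],(v-p["cy"])/p["fy"]]); th=np.hypot(*a)
    d=np.r_[a/max(th,1e-9)*np.sin(th),np.cos(th)]; d=R@M[:3,:3]@d; c=T+R@M[:3,3]
    return (c+d*(z-c[2])/d[2]).round(4)
if __name__=="__main__":
    print(T,o["time"],o["width"])
    cv2.imwrite("pics/%s.png"%sys.argv[1],p["frame"][:,:,::-1])
    for k,z in (("crucible_open",.06),("lidded_1",.11),("spare_lid",.01),("steel_lid",.01),("green_top",.067)):
        for d in finder.silhouettes(p,k):
            if d["conf"]>.3: print(k,round(d["conf"],2),np.round(d["box"]),wat(*d["box"][:2],z))
    np.savez("w.npz",T=T,R=R,M=M,k=[p["fx"],p["fy"],p["cx"],p["cy"]])
E
python3 w.py w1
```

```text
[ 0.63040099 -0.10801696  0.18630997] 2.2 0.018005133101018474
crucible_open 0.56 [275. 197.  62.  68.] [ 0.6275 -0.1135  0.06  ]
lidded_1 0.67 [294.  92.  75.  75.] [ 0.6439 -0.0097  0.11  ]
lidded_1 0.65 [192.  34.  70.  68.] [0.5574 0.0441 0.11  ]
lidded_1 0.65 [308.  14.  67.  28.] [0.6553 0.0594 0.11  ]
lidded_1 0.6 [179. 143.  72.  66.] [ 0.5445 -0.0506  0.11  ]
green_top 0.96 [114. 301.  25.  24.] [ 0.4202 -0.2485  0.067 ]
```

View pics/w1.png

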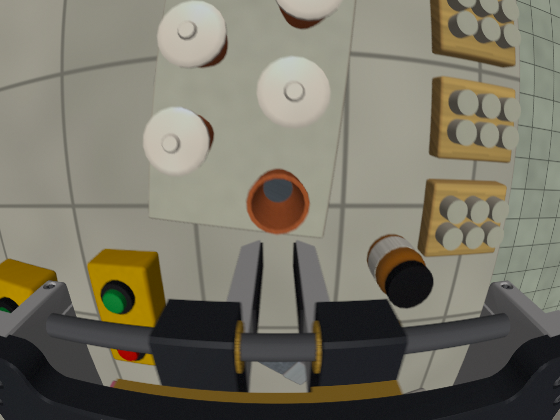

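The wrist view has the open mouth centred at about (278,202) and the green button at (117,297). The fingertips are at about (278,243).

```bash
python3 - <<'E'
from w import *
print(T, wat(278,202,.095), wat(247,202,.095),wat(309,202,.095), wat(117,297,.067), wat(278,243,.172))
E
```

```text
[ 0.62957089 -0.10652693  0.18653329] [ 0.6296 -0.1071  0.095 ] [ 0.6008 -0.1072  0.095 ] [ 0.6584 -0.1071  0.095 ] [ 0.426 -0.24   0.067] [ 0.6295 -0.1152  0.172 ]
```

The mouth is at (0.630, -0.107) and measures 58 mm across, so all three cameras agree. I'll go down to it.

Call:
play_rows(
  rows=[
    {"linear": [0, 0, 1], "spin": 0},
    {"linear": [0, 0, 1], "spin": 0},
    {"linear": [0, 0, 1], "spin": 0},
    {"linear": [0, 0, 1], "spin": 0},
    {"linear": [0, 0, 0.7], "spin": 0},
    {"linear": [0, 0, 0], "spin": 0},
    {"linear": [0, 0, 0], "spin": 0},
    {"linear": [0, 0, 0], "spin": 0},
    {"linear": [0, 0, 0], "spin": 0},
    {"linear": [0, 0, 0], "spin": 0},
    {"linear": [0, 0, 0], "spin": 0},
    {"linear": [0, 0, 0], "spin": 0},
  ],
)

```text
time: 3.55
tool_pos: [0.63, -0.1071, 0.1399]
ee_rot: [3.141, 0.0, 1.571]
wrist_force: [-0.1, -0.4, 0.2]
width: 0.0008
```

Call:
play_rows(
  rows=[
    {"linear": [0, 0, 0], "spin": 0},
    {"linear": [0, 0, 0], "spin": 0},
    {"linear": [0, 0, 0], "spin": 0},
    {"linear": [0, 0, 0], "spin": 0},
    {"linear": [0, 0, 0], "spin": 0},
    {"linear": [0, 0, 0], "spin": 0},
    {"linear": [0, 0, 0], "spin": 0},
    {"linear": [0, 0, 0], "spin": 0},
    {"linear": [0, 0, 0], "spin": 0},
    {"linear": [0, 0, 0], "spin": 0},
    {"linear": [0, 0, 0], "spin": 0},
    {"linear": [0, 0, 0], "spin": 0},
  ],
)

```text
time: 4.55
tool_pos: [0.6297, -0.107, 0.1394]
ee_rot: [3.141, 0.0, 1.571]
wrist_force: [0.4, -0.2, 0.4]
width: 0.0005
```

Call:
play_rows(
  rows=[
    {"linear": [0, 0, 0], "spin": 0},
    {"linear": [0, 0, 0], "spin": 0},
    {"linear": [0, 0, 0], "spin": 0},
    {"linear": [0, 0, 0], "spin": 0},
    {"linear": [0, 0, 0], "spin": 0},
    {"linear": [0, 0, 0], "spin": 0},
    {"linear": [0, 0, 0], "spin": 0},
    {"linear": [0, 0, 0], "spin": 0},
    {"linear": [0, 0, -1.5], "spin": 0},
    {"linear": [0, 0, -1.5], "spin": 0},
    {"linear": [0, 0, -1.5], "spin": 0},
    {"linear": [0, 0, -1.5], "spin": 0},
  ],
)

```text
time: 5.55
tool_pos: [0.6296, -0.107, 0.2]
ee_rot: [-3.141, -0.0, 1.571]
wrist_force: [-0.5, 0.4, 0.1]
width: 0.0008
```

Call:
play_rows(
  rows=[
    {"linear": [1.62, -0.9, 0], "spin": 0},
    {"linear": [1.62, -0.9, 0], "spin": 0},
    {"linear": [1.62, -0.9, 0], "spin": 0},
    {"linear": [1.62, -0.9, 0], "spin": 0},
    {"linear": [1.62, -0.9, 0], "spin": 0},
    {"linear": [1.62, -0.9, 0], "spin": 0},
    {"linear": [1.62, -0.9, 0], "spin": 0},
    {"linear": [1.62, -0.9, 0], "spin": 0},
    {"linear": [1.62, -0.9, 0], "spin": 0},
    {"linear": [1.62, -0.9, 0], "spin": 0},
    {"linear": [1.62, -0.9, 0], "spin": 0},
    {"linear": [1.62, -0.9, 0], "spin": 0},
  ],
)

```text
time: 6.55
tool_pos: [0.5212, 0.0881, 0.1995]
ee_rot: [3.141, -0.0, 1.571]
wrist_force: [0.1, -0.4, -0.1]
width: 0.0007
```

Call:
play_rows(
  rows=[
    {"linear": [1.62, -0.9, 0], "spin": 0},
    {"linear": [1.62, -0.9, 0], "spin": 0},
    {"linear": [1.62, -0.9, 0], "spin": 0},
    {"linear": [1.62, -0.9, 0], "spin": 0},
    {"linear": [1.62, -0.9, 0], "spin": 0},
    {"linear": [1.62, -0.9, 0], "spin": 0},
    {"linear": [1.62, -0.9, 0], "spin": 0},
    {"linear": [1.62, -0.9, 0], "spin": 0},
    {"linear": [1.62, -0.9, 0], "spin": 0},
    {"linear": [1.62, -0.9, 0], "spin": 0},
    {"linear": [1.62, -0.9, 0], "spin": 0},
    {"linear": [1.62, -0.9, 0], "spin": 0},
  ],
)

```text
time: 7.55
tool_pos: [0.4132, 0.2826, 0.1996]
ee_rot: [3.141, -0.0, 1.571]
wrist_force: [0.2, 0.8, 0.2]
width: 0.0005
```

```bash
python3 w.py w2
```

```text
[0.4131813  0.28256248 0.19956862] 7.55 0.0005300952538025752
lidded_1 0.6 [428. 371.  47.  46.] [0.6162 0.0452 0.11  ]
lidded_1 0.6 [447. 328.  39.  56.] [0.6224 0.1206 0.11  ]
lidded_1 0.58 [371. 393.   9.   9.] [0.539  0.0148 0.11  ]
spare_lid 0.72 [281. 184.  49.  51.] [0.4168 0.2767 0.01  ]
spare_lid 0.32 [387. 353.  36.  65.] [ 0.5932 -0.0045  0.01  ]
steel_lid 0.83 [413. 142.  45.  47.] [0.5833 0.3325 0.01  ]
steel_lid 0.66 [259.  83.  49.  52.] [0.3909 0.3991 0.01  ]
```

View pics/w2.png

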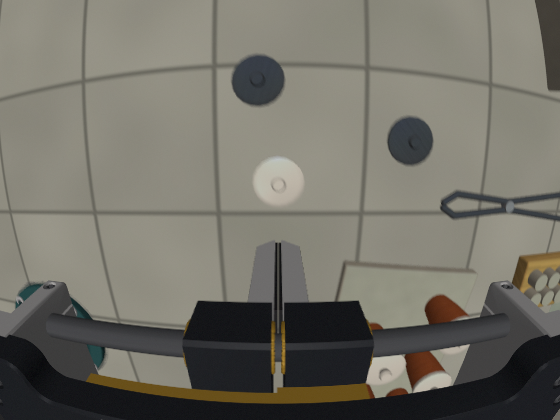

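The white lid is at (278,181), which is about (0.414, 0.280) and directly below the tool. Both steel lids are well clear of it.

Call:
play_rows(
  rows=[
    {"linear": [0, 0, 1.5], "spin": 0},
    {"linear": [0, 0, 1.5], "spin": 0},
    {"linear": [0, 0, 1.5], "spin": 0},
    {"linear": [0, 0, 1.5], "spin": 0},
    {"linear": [0, 0, 1.5], "spin": 0},
    {"linear": [0, 0, 1.5], "spin": 0},
    {"linear": [0, 0, 1.5], "spin": 0},
    {"linear": [0, 0, 1.5], "spin": 0},
    {"linear": [0, 0, 1.0], "spin": 0},
    {"linear": [0, 0, 0.5], "spin": 0},
    {"linear": [0, 0, 0], "spin": 0},
    {"linear": [0, 0, 0], "spin": 0},
  ],
)

```text
time: 8.85
tool_pos: [0.4142, 0.2816, 0.0648]
ee_rot: [3.141, -0.0, 1.57]
wrist_force: [-0.0, -0.1, -0.7]
width: 0.0004
```

Call:
play_rows(
  rows=[
    {"linear": [0, 0, 0], "spin": 0},
    {"linear": [0, 0, 0], "spin": 0},
    {"linear": [0, 0, 0], "spin": 0},
    {"linear": [0, 0, 0], "spin": 0},
    {"linear": [0, 0, 0], "spin": 0},
    {"linear": [0, 0, 0], "spin": 0},
    {"linear": [0, 0, 0], "spin": 0},
    {"linear": [0, 0, 0], "spin": 0},
    {"linear": [0, 0, 0], "spin": 0},
    {"linear": [0, 0, 0], "spin": 0},
    {"linear": [0, 0, 0], "spin": 0},
    {"linear": [0, 0, 0], "spin": 0},
  ],
)

```text
time: 9.85
tool_pos: [0.4137, 0.2818, 0.0644]
ee_rot: [3.142, 0.0, 1.571]
wrist_force: [0.8, -1.0, -0.2]
width: 0.0005
```

Call:
play_rows(
  rows=[
    {"linear": [0, 0, 0], "spin": 0},
    {"linear": [0, 0, 0], "spin": 0},
    {"linear": [0, 0, 0], "spin": 0},
    {"linear": [0, 0, 0], "spin": 0},
    {"linear": [0, 0, 0], "spin": 0},
    {"linear": [0, 0, 0], "spin": 0},
    {"linear": [0, 0, 0], "spin": 0},
    {"linear": [0, 0, 0], "spin": 0},
    {"linear": [0, 0, 0], "spin": 0},
    {"linear": [0, 0, 0], "spin": 0},
    {"linear": [0, 0, 0], "spin": 0},
    {"linear": [0, 0, 0], "spin": 0},
  ],
)

```text
time: 10.85
tool_pos: [0.4137, 0.2818, 0.0644]
ee_rot: [3.141, 0.0, 1.571]
wrist_force: [-0.4, 0.3, -0.1]
width: 0.0007
```

Call:
play_rows(
  rows=[
    {"linear": [0, 0, -1.5], "spin": 0},
    {"linear": [0, 0, -1.5], "spin": 0},
    {"linear": [0, 0, -1.5], "spin": 0},
    {"linear": [0, 0, -1.5], "spin": 0},
    {"linear": [0, 0, -1.5], "spin": 0},
    {"linear": [0, 0, -1.5], "spin": 0},
    {"linear": [0, 0, -1.5], "spin": 0},
    {"linear": [0, 0, -1.5], "spin": 0},
    {"linear": [0, 0, -1.5], "spin": 0},
  ],
)

```text
time: 11.6
tool_pos: [0.4136, 0.2818, 0.2002]
ee_rot: [3.141, -0.0, 1.571]
wrist_force: [-0.2, -0.1, 0.2]
width: 0.0006
```

Call:
play_rows(
  rows=[
    {"linear": [-2.0, 0.05, 0], "spin": 0},
    {"linear": [-2.0, 0.05, 0], "spin": 0},
    {"linear": [-2.0, 0.05, 0], "spin": 0},
    {"linear": [-2.0, 0.05, 0], "spin": 0},
    {"linear": [-2.0, 0.05, 0], "spin": 0},
    {"linear": [-2.0, 0.05, 0], "spin": 0},
    {"linear": [-2.0, 0.05, 0], "spin": 0},
    {"linear": [-2.0, 0.05, 0], "spin": 0},
    {"linear": [-2.0, 0.05, 0], "spin": 0},
    {"linear": [-2.0, 0.05, 0], "spin": 0},
    {"linear": [-2.0, 0.05, 0], "spin": 0},
    {"linear": [-2.0, 0.05, 0], "spin": 0},
  ],
)

```text
time: 12.6
tool_pos: [0.4196, 0.0408, 0.1995]
ee_rot: [3.141, 0.0, 1.571]
wrist_force: [0.2, 0.3, -0.1]
width: 0.0004
```

Call:
play_rows(
  rows=[
    {"linear": [-2.0, 0.05, 0], "spin": 0},
    {"linear": [-2.0, 0.05, 0], "spin": 0},
    {"linear": [-2.0, 0.05, 0], "spin": 0},
    {"linear": [-2.0, 0.05, 0], "spin": 0},
    {"linear": [-2.0, 0.05, 0], "spin": 0},
    {"linear": [-2.0, 0.05, 0], "spin": 0},
    {"linear": [-2.0, 0.05, 0], "spin": 0},
    {"linear": [-2.0, 0.05, 0], "spin": 0},
    {"linear": [-2.0, 0.05, 0], "spin": 0},
    {"linear": [-2.0, 0.05, 0], "spin": 0},
    {"linear": [-2.0, 0, 0], "spin": 0},
    {"linear": [-2.0, 0, 0], "spin": 0},
  ],
)

```text
time: 13.6
tool_pos: [0.4246, -0.1992, 0.1994]
ee_rot: [3.141, 0.0, 1.571]
wrist_force: [0.3, -1.0, 0.3]
width: 0.0003
```

Call:
play_rows(
  rows=[
    {"linear": [-1.5, 0, 0], "spin": 0},
    {"linear": [-1.5, 0, 0], "spin": 0},
    {"linear": [-1, 0, 0], "spin": 0},
    {"linear": [0, 0, 0], "spin": 0},
    {"linear": [0, 0, 0], "spin": 0},
    {"linear": [0, 0, 0], "spin": 0},
  ],
)

```text
time: 14.1
tool_pos: [0.4247, -0.2376, 0.1994]
ee_rot: [3.141, -0.001, 1.571]
wrist_force: [0.2, 0.4, -0.3]
width: 0.0004
```

```bash
python3 w.py w3
```

```text
[ 0.42474279 -0.23755031  0.19941754] 14.1 0.000367708221248591
crucible_open 0.86 [461.  81.  68.  52.] [ 0.6326 -0.1086  0.06  ]
lidded_1 0.95 [470.  13.  70.  27.] [ 0.6148 -0.0421  0.11  ]
lidded_1 0.67 [391.  22.  73.  43.] [ 0.527  -0.0675  0.11  ]
green_top 0.69 [ 88. 245.  35.  34.] [ 0.1863 -0.3063  0.067 ]
green_top 0.58 [275. 199.  30.  28.] [ 0.4219 -0.2468  0.067 ]
```

View pics/w3.png

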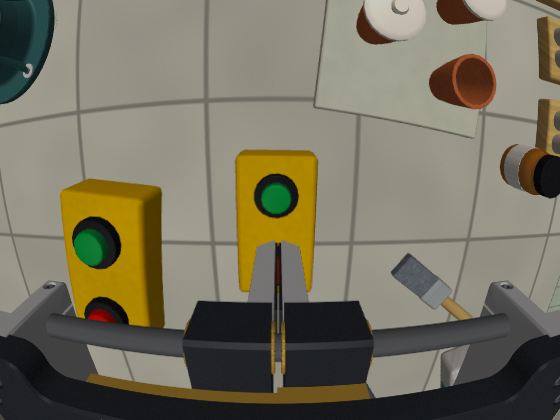

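The small box's green button is centred at (276,197), which is about (0.423, -0.244). That needs a shift of 6 mm in -y before going down.

Call:
play_rows(
  rows=[
    {"linear": [-0.6, -0.15, 0], "spin": 0},
    {"linear": [0, 0, 1.1], "spin": 0},
    {"linear": [0, 0, 1.1], "spin": 0},
    {"linear": [0, 0, 1.1], "spin": 0},
    {"linear": [0, 0, 1.1], "spin": 0},
    {"linear": [0, 0, 1.1], "spin": 0},
    {"linear": [0, 0, 1.1], "spin": 0},
    {"linear": [0, 0, 1.1], "spin": 0},
    {"linear": [0, 0, 1.1], "spin": 0},
    {"linear": [0, 0, 1.1], "spin": 0},
    {"linear": [0, 0, 0.8], "spin": 0},
    {"linear": [0, 0, 0], "spin": 0},
  ],
)

```text
time: 15.4
tool_pos: [0.4221, -0.2433, 0.0899]
ee_rot: [-3.138, -0.002, 1.571]
wrist_force: [-0.5, -0.1, -0.2]
width: 0.0005
```

Call:
play_rows(
  rows=[
    {"linear": [0, 0, 0.2], "spin": 0},
    {"linear": [0, 0, 0.2], "spin": 0},
    {"linear": [0, 0, 0.2], "spin": 0},
    {"linear": [0, 0, 0], "spin": 0},
    {"linear": [0, 0, 0], "spin": 0},
  ],
)

```text
time: 15.82
tool_pos: [0.4234, -0.2444, 0.0867]
ee_rot: [3.141, 0.0, 1.571]
wrist_force: [0.3, 0.1, 0.3]
width: 0.0008
```

Call:
play_rows(
  rows=[
    {"linear": [0, 0, 0.2], "spin": 0},
    {"linear": [0, 0, 0.2], "spin": 0},
    {"linear": [0, 0, 0], "spin": 0},
    {"linear": [0, 0, 0], "spin": 0},
  ],
)

```text
time: 16.15
tool_pos: [0.4231, -0.2441, 0.0822]
ee_rot: [-3.141, -0.0, 1.571]
wrist_force: [-0.2, -0.5, 0.6]
width: 0.0007
```

Call:
play_rows(
  rows=[
    {"linear": [0, 0, 0.2], "spin": 0},
    {"linear": [0, 0, 0.1], "spin": 0},
    {"linear": [0, 0, 0], "spin": 0},
    {"linear": [0, 0, 0], "spin": 0},
  ],
)

```text
time: 16.48
tool_pos: [0.4231, -0.2441, 0.0793]
ee_rot: [-3.141, -0.0, 1.571]
wrist_force: [0.2, -0.5, -0.4]
width: 0.0006
```

Call:
play_rows(
  rows=[
    {"linear": [0, 0, 0.2], "spin": 0},
    {"linear": [0, 0, 0.1], "spin": 0},
    {"linear": [0, 0, 0], "spin": 0},
    {"linear": [0, 0, 0], "spin": 0},
  ],
)

```text
time: 16.82
tool_pos: [0.4232, -0.2441, 0.0763]
ee_rot: [-3.141, -0.0, 1.571]
wrist_force: [0.3, -0.1, -0.2]
width: 0.0001
```

Call:
play_rows(
  rows=[
    {"linear": [0, 0, 0.2], "spin": 0},
    {"linear": [0, 0, 0], "spin": 0},
    {"linear": [0, 0, 0], "spin": 0},
  ],
)

```text
time: 17.07
tool_pos: [0.4231, -0.2441, 0.0742]
ee_rot: [-3.141, -0.0, 1.571]
wrist_force: [-0.4, -1.2, -0.2]
width: 0.0007
```

Call:
play_rows(
  rows=[
    {"linear": [0, 0, 0.2], "spin": 0},
    {"linear": [0, 0, 0], "spin": 0},
    {"linear": [0, 0, 0], "spin": 0},
  ],
)

```text
time: 17.32
tool_pos: [0.4231, -0.2441, 0.0722]
ee_rot: [-3.141, -0.0, 1.571]
wrist_force: [0.5, 0.1, -0.7]
width: 0.0003
```

```bash
python3 - <<'E'
from h import *
p=eyes.snapshot("side"); c=p["frame"][160:235,290:390,::-1]; cv2.imwrite("pics/s2.png",cv2.resize(c,(800,600),interpolation=cv2.INTER_CUBIC))
print(robot.get_obs()["wrist_force"])
E
```

```text
[ 0.30369091 -0.769765    0.9912061 ]
```

View pics/s2.png

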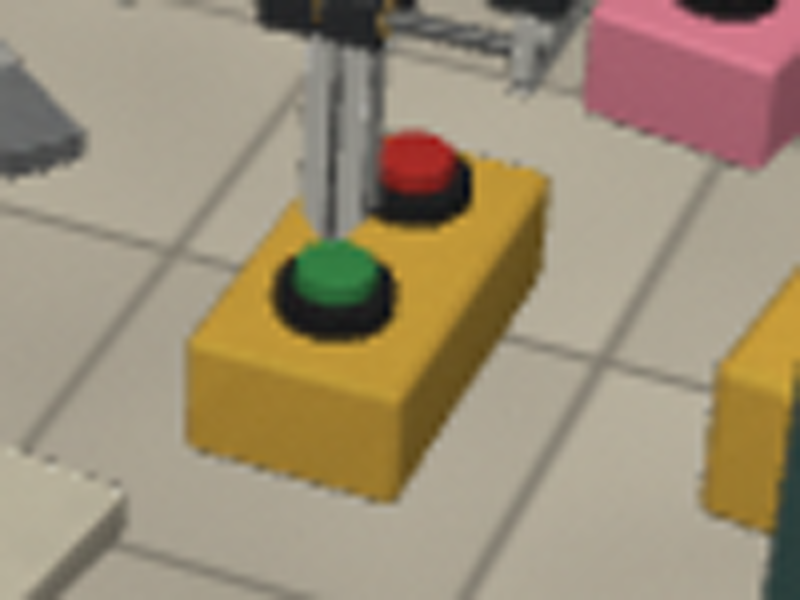

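The side crop shows the fingertips in the gap behind the green button, at crop pixel (335,240). The button top is at (337,262). The tips seem to be offset from where the TCP puts them, so I'll compare predicted and seen tips in both views.

```bash
python3 - <<'E'
from h import *
o=robot.get_obs(); T=np.array(o["tool_pos"]); out=[]
for n,c in (("scene",(234,190)),("side",(334,190))):
    p=eyes.snapshot(n); x0,y0=c[0]-25,c[1]-37
    im=cv2.resize(np.ascontiguousarray(p["frame"][y0:y0+75,x0:x0+50,::-1]),(400,600),interpolation=cv2.INTER_CUBIC)
    for X,col in ((T-[0,0,.014],(255,0,255)),(T+[0,0,.03],(255,255,0)),(np.array([.423,-.244,.069]),(255,255,255))):
        u,v=proj(p,X); print(n,X.round(3),u.round(1),v.round(1)); cv2.drawMarker(im,(int((u-x0+.5)*8),int((v-y0+.5)*8)),col,cv2.MARKER_CROSS,20,1)
    out.append(im)
cv2.imwrite("pics/c3.png",np.hstack(out))
E
```

```text
scene [ 0.423 -0.244  0.058] 232.4 200.1
scene [ 0.423 -0.244  0.102] 231.3 191.9
scene [ 0.423 -0.244  0.069] 232.2 198.1
side [ 0.423 -0.244  0.058] 331.4 196.9
side [ 0.423 -0.244  0.102] 332.0 185.1
side [ 0.423 -0.244  0.069] 331.5 194.2
```

View pics/c3.png

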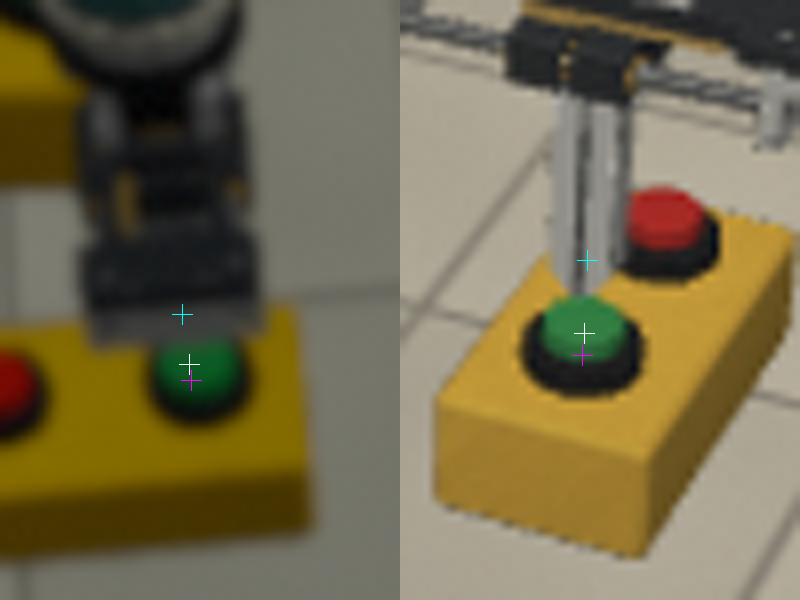

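The predicted tip marks fall inside the button, while the visible tips end about 2 cm higher in both views. The fingers look shorter than stated, so I'll check `nose_length`.

```bash
python3 - <<'E'
from h import *
print(robot.nose_length, [a for a in dir(robot) if a[0]!='_'], robot.get_obs()["tool_pos"])
E
```

```text
0.014 ['IKError', 'close_job', 'get_obs', 'nose_length'] [ 0.42324093 -0.24422829  0.07241244]
```

`nose_length` agrees with the stated 14 mm, but triangulating the visible tips gives z of about 0.08, laterally over the button. My pointing heights stay inside their bands even with a 2.5 cm offset. I'll keep going down in small, force-checked steps.

Call:
play_rows(
  rows=[
    {"linear": [0, 0, 0.2], "spin": 0},
    {"linear": [0, 0, 0.2], "spin": 0},
    {"linear": [0, 0, 0], "spin": 0},
    {"linear": [0, 0, 0], "spin": 0},
  ],
)

```text
time: 17.8
tool_pos: [0.4231, -0.2441, 0.0681]
ee_rot: [-3.141, -0.0, 1.571]
wrist_force: [-0.9, 0.7, -0.0]
width: 0.0003
```

Call:
play_rows(
  rows=[
    {"linear": [0, 0, 0.2], "spin": 0},
    {"linear": [0, 0, 0.1], "spin": 0},
    {"linear": [0, 0, 0], "spin": 0},
    {"linear": [0, 0, 0], "spin": 0},
  ],
)

```text
time: 18.13
tool_pos: [0.4232, -0.2441, 0.0653]
ee_rot: [-3.141, -0.0, 1.571]
wrist_force: [-0.4, -0.3, -0.2]
width: 0.0004
```

```bash
python3 - <<'E'
from h import *
o=robot.get_obs(); T=np.array(o["tool_pos"]); out=[]; print(T,o["wrist_force"],o["joint_positions"])
for n,c in (("scene",(234,190)),("side",(334,190))):
    p=eyes.snapshot(n); x0,y0=c[0]-25,c[1]-37
    im=cv2.resize(np.ascontiguousarray(p["frame"][y0:y0+75,x0:x0+50,::-1]),(400,600),interpolation=cv2.INTER_CUBIC)
    out.append(im)
cv2.imwrite("pics/c4.png",np.hstack(out))
E
```

```text
[ 0.42315963 -0.24413709  0.06526297] [-0.3741709  -0.26433837 -0.2359856 ] [-6.39454876e-01  7.69619323e-03  1.69713856e+00  6.32257283e-05
  1.43695310e+00 -6.39454266e-01]
```

View pics/c4.png

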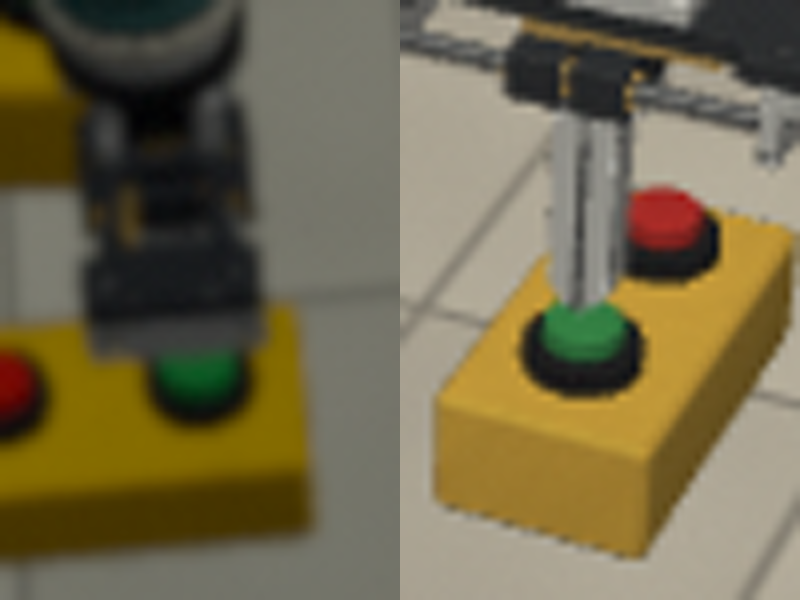

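The tips now overlap the green cap at side crop (580,308), so they really are above the button. About 8 mm is left before contact.

Call:
play_rows(
  rows=[
    {"linear": [0, 0, 0.2], "spin": 0},
    {"linear": [0, 0, 0.2], "spin": 0},
    {"linear": [0, 0, 0], "spin": 0},
    {"linear": [0, 0, 0], "spin": 0},
  ],
)

```text
time: 18.57
tool_pos: [0.423, -0.2441, 0.0611]
ee_rot: [-3.141, -0.0, 1.571]
wrist_force: [0.6, 0.8, -0.5]
width: 0.0003
```

Call:
play_rows(
  rows=[
    {"linear": [0, 0, 0.2], "spin": 0},
    {"linear": [0, 0, 0.1], "spin": 0},
    {"linear": [0, 0, 0], "spin": 0},
    {"linear": [0, 0, 0], "spin": 0},
  ],
)

```text
time: 18.9
tool_pos: [0.4232, -0.2442, 0.0584]
ee_rot: [3.142, -0.0, 1.571]
wrist_force: [1.1, -0.3, -0.2]
width: 0.0004
```

Call:
play_rows(
  rows=[
    {"linear": [0, 0, 0.1], "spin": 0},
    {"linear": [0, 0, 0.1], "spin": 0},
    {"linear": [0, 0, 0], "spin": 0},
    {"linear": [0, 0, 0], "spin": 0},
  ],
)

```text
time: 19.23
tool_pos: [0.4233, -0.2442, 0.0567]
ee_rot: [3.141, 0.0, 1.571]
wrist_force: [-0.3, 1.2, 1.6]
width: 0.0004
```

Call:
play_rows(
  rows=[
    {"linear": [0, 0, 0.1], "spin": 0},
    {"linear": [0, 0, 0.1], "spin": 0},
    {"linear": [0, 0, 0], "spin": 0},
    {"linear": [0, 0, 0], "spin": 0},
  ],
)

```text
time: 19.57
tool_pos: [0.4233, -0.2443, 0.0546]
ee_rot: [3.141, 0.0, 1.571]
wrist_force: [-1.4, 0.8, 3.3]
width: 0.0001
```

Call:
play_rows(
  rows=[
    {"linear": [0, 0, 0.1], "spin": 0},
    {"linear": [0, 0, 0.1], "spin": 0},
    {"linear": [0, 0, 0], "spin": 0},
    {"linear": [0, 0, 0], "spin": 0},
  ],
)

```text
time: 19.9
tool_pos: [0.4233, -0.2443, 0.0525]
ee_rot: [3.141, 0.0, 1.571]
wrist_force: [-0.6, 0.0, 3.8]
width: 0.0005
```

Call:
play_rows(
  rows=[
    {"linear": [0, 0, 0.1], "spin": 0},
    {"linear": [0, 0, 0.1], "spin": 0},
    {"linear": [0, 0, 0], "spin": 0},
    {"linear": [0, 0, 0], "spin": 0},
  ],
)

```text
time: 20.23
tool_pos: [0.4234, -0.2443, 0.052]
ee_rot: [3.141, 0.001, 1.571]
wrist_force: [-3.6, 2.5, 10.3]
width: 0.0003
```

Call:
play_rows(
  rows=[
    {"linear": [0, 0, 0.1], "spin": 0},
    {"linear": [0, 0, 0], "spin": 0},
    {"linear": [0, 0, 0], "spin": 0},
  ],
)

```text
time: 20.48
tool_pos: [0.4234, -0.2444, 0.052]
ee_rot: [3.141, 0.001, 1.571]
wrist_force: [-4.5, 2.5, 15.8]
width: 0.0004
```

The button has bottomed out: travel is about 5.5 mm, then a hard stop at 16 N. Now I'll release it and draw clear.

Call:
play_rows(
  rows=[
    {"linear": [0, 0, -0.3], "spin": 0},
    {"linear": [0, 0, -0.5], "spin": 0},
    {"linear": [0, 0, -1.0], "spin": 0},
    {"linear": [0, 0, -1.5], "spin": 0},
    {"linear": [0, 0, -1.5], "spin": 0},
    {"linear": [0, 0, -1.5], "spin": 0},
    {"linear": [0, 0, -1.5], "spin": 0},
    {"linear": [0, 0, -1.5], "spin": 0},
    {"linear": [0, 0, -1.5], "spin": 0},
    {"linear": [0, 0, -1.5], "spin": 0},
    {"linear": [0, 0, 0], "spin": 0},
    {"linear": [0, 0, 0], "spin": 0},
  ],
)

```text
time: 21.48
tool_pos: [0.4236, -0.2444, 0.1727]
ee_rot: [3.14, 0.001, 1.571]
wrist_force: [-0.6, -0.5, -0.2]
width: 0.0005
```

```bash
python3 - <<'E'
from h import *
o=robot.get_obs(); T=np.array(o["tool_pos"]); print(T,o["wrist_force"],o["time"])
p=eyes.snapshot("side"); im=np.ascontiguousarray(p["frame"][:,:,::-1])
for X in (T-[0,0,.014],T+[0,0,.01],T+[0,0,.073]):
    u,v=proj(p,X); cv2.drawMarker(im,(int(u+.5),int(v+.5)),(255,0,255),cv2.MARKER_CROSS,6,1)
cv2.imwrite("pics/end.png",cv2.resize(im[120:360,130:450],(800,600),interpolation=cv2.INTER_CUBIC))
E
```

```text
[ 0.42356227 -0.24444461  0.17268334] [-0.57065619 -0.48151517 -0.20205279] 21.4833
```

View pics/end.png

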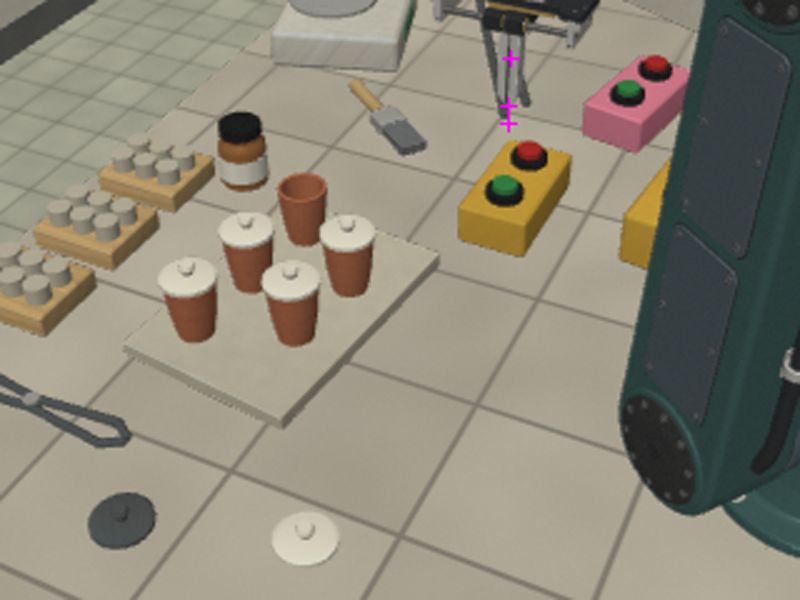

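The end view shows everything in its place, both buttons up (green at (505,185), red at (530,153)) and the gripper well clear. I'm handing the job in.

```bash
python3 -c "
from bench import robot
print(robot.close_job())"
```

```text
the job is handed in; nothing more can be done
None
```

I pointed at the open crucible and then at the white lid, each for over 2 s. Then I pressed the green button on the smaller yellow call box to its stop, let it come up and drew clear. The job is handed in at about 21.5 s; `close_job` gave no verdict.

**Positions:**

| Thing | Position, x and y (m) | Agreement between cameras |
|---|---|---|
| Open crucible | (0.630, -0.107) | scene, side and wrist within about 4 mm |
| White lid | (0.414, 0.281) | scene and side about 12 mm apart in x; wrist sided with the side camera |
| Green button | (0.423, -0.244) | by the wrist camera; scene and side within about 3 mm |

**Press:** The button moved about 5.5 mm against a 2–4 N spring and then stopped hard, at 16 N.

**Last checks:** The final side view shows both buttons up and the crucibles, white lid, jar and brush where they were. The other steel lid and the far end of the tongs were outside that crop. The wrist force is near zero, and the gripper is about 11 cm above the button.

**Disagreement:** The fingertips met the button about 2.4 cm lower in TCP height than the stated 14 mm nose length predicts. Both cameras also show the tips higher than expected, and I did not find out why. The real fingertip gap while pointing was therefore probably about 5.5 cm rather than 3 cm. Even so, the grasp point should have been inside both judged height bands, at about 148 mm against a 165 mm limit and 93 mm against 110 mm.

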